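# Fill the spacer carrier and present it turned, ball centred

### The job

Stand the two loose aluminium sleeves in the two empty pockets of the grey carrier so that both rows are complete, then grip the carrier by its bar, lift it straight up about 10 cm off its mat and only then turn it a quarter turn in place, until its yellow tab points at the green bin. Keep the carrier level and move it so smoothly that the steel ball never leaves the green middle of the dish, and leave everything else on the bench where it is. Finish while holding the carrier still up there, turned, level and over the middle of its mat: do not put it down or let go.

Things in the scene. Friction and masses are not known exactly. Their poses are not given: they have to be found in the camera images.
- mat: Fixed black and blue mat, 270 x 190 x 3 mm, flat on the bench; the carrier stands on it. Origin: centre of its underside, on the bench. Its yaw varies. x runs along the 270 mm side; the two bins stand about 360 mm from its centre along +y and -y.
- carrier: Loose carrier, 0.67 kg loaded: grey plate 200 (x) x 140 (y) x 4 mm; across each end (x = -77, +77 mm) a raised grey strip 46 mm wide, its top 16 mm above the underside, with two pockets; white dish, 100 mm wide, in the middle; bar handle over it on 12 mm posts at y = -58, +58; yellow tab at +x. Origin: centre of the underside, z up; mass centred. Starts on the mat, its x about along the mat's x.
- bar (a point): Middle of the handle bar, 71 mm above the carrier's underside. The bar runs along the carrier's y, 128 mm long (104 mm clear between the posts), 14 mm thick (x) and 18 mm tall (z from 62 to 80 mm): pinch it from above across its 14 mm. It is right above the middle of the dish; 31 mm of air lies between the bar and the ball.
- tab (a point): Tip of the yellow tab (60 mm wide, 4 mm thick), 124 mm from the carrier's middle along its +x.
- dish (a point): Lowest point of the dish, in the carrier's middle, 6 mm above its underside. The dish is a shallow hollow of 110 mm radius of curvature, 45 mm rim radius, 10 mm deep. Its middle is green up to a radius of 22 mm, white outside; the ball's centre must stay over the green.
- ball_center (a point): Centre of the loose steel ball, 25.4 mm in diameter, 67 g, that rolls freely in the dish and rests near its middle. A tilt or sideways jerk of the carrier sends it off.
- pocket_near_left (a point): Centre of the floor of an empty pocket at carrier x = -77, y = +42 mm; floor 8 mm above the carrier's underside. All pockets are round, 30 mm wide, 8 mm deep, with a black floor.
- pocket_near_right (a point): Centre of the floor of the other empty pocket, at carrier x = -77, y = -42 mm; the same size.
- pocket_far_left (a point): Centre of the floor of a filled pocket, at carrier x = +77, y = +42 mm; the same size.
- pocket_far_right (a point): Centre of the floor of a filled pocket, at carrier x = +77, y = -42 mm; the same size.
- sleeve_a: Loose aluminium spacer sleeve with a dark bore, 26 mm in diameter, 45 mm tall, about 50 g, standing upright on the bench to the left of the mat. Origin: centre of its underside. It may go in either empty pocket.
- sleeve_b: The same kind of sleeve, standing on the bench to the right of the mat.
- sleeve_c: The same kind of sleeve, already seated in the far left pocket. It stays there.
- sleeve_d: The same kind of sleeve, already seated in the far right pocket. It stays there.
- green_bin: Fixed green small-parts bin, 150 x 110 x 70 mm high, on the bench about 360 mm to one side of the mat's middle; left or right varies. Origin: centre of its underside. The tab must end pointing at it.
- red_bin: Fixed red small-parts bin, same size, on the other side of the mat.
- brass_bush: Bystander: loose brass bush, 34 mm in diameter, 22 mm tall, left of and beyond the mat. Origin: centre of its underside. Not to be used.
- grip: Bystander: black rubber handlebar grip, 110 mm long, about 33 mm thick, lying crosswise to the right of and beyond the mat. Origin: under its middle.
- screwdriver: Bystander: orange screwdriver, about 200 mm long, lying crosswise beyond the mat.
- carton: Bystander: small carton, 60 x 60 x 40 mm high, beyond the mat to the right. Origin: centre of its underside.
- jar: Bystander: jar with a blue cap, 48 mm in diameter, 55 mm tall, beyond the mat to the left. Origin: centre of its underside.
There are look-alikes about, which are no part of the job. Leave any blue look-alike of the sleeve_b alone.

How it is judged:
On the way, in this order (a step that is already met when the one before it is completed fails the run):
1. both loose sleeves stand released in the two empty pockets, the carrier still on its mat ((((horizontal distance between sleeve_a and pocket_near_left below 0.006 m and z of sleeve_a in the frame of carrier between 0.004 and 0.012 m) and (horizontal distance between sleeve_b and pocket_near_right below 0.006 m and z of sleeve_b in the frame of carrier between 0.004 and 0.012 m)) or ((horizontal distance between sleeve_a and pocket_near_right below 0.006 m and z of sleeve_a in the frame of carrier between 0.004 and 0.012 m) and (horizontal distance between sleeve_b and pocket_near_left below 0.006 m and z of sleeve_b in the frame of carrier between 0.004 and 0.012 m))) and (((horizontal distance between sleeve_c and pocket_far_left below 0.006 m and z of sleeve_c in the frame of carrier between 0.004 and 0.012 m) and (horizontal distance between sleeve_d and pocket_far_right below 0.006 m and z of sleeve_d in the frame of carrier between 0.004 and 0.012 m)) or ((horizontal distance between sleeve_c and pocket_far_right below 0.006 m and z of sleeve_c in the frame of carrier between 0.004 and 0.012 m) and (horizontal distance between sleeve_d and pocket_far_left below 0.006 m and z of sleeve_d in the frame of carrier between 0.004 and 0.012 m))) and contact force between each of sleeve_a, sleeve_b and the fingers below 0.1 N and height (world z) of carrier below 0.008 m), for 0.2 s.
2. the carrier is lifted clear of the mat, gripped by the fingers, before it is turned (height (world z) of carrier above 0.05 m and contact force between carrier and the fingers above 1 N and x of green_bin in the frame of carrier below 0.17 m), for 0.1 s.
At the end, for the whole second after the job is handed in: Fingers hold the carrier still, underside 55 to 180 mm above the bench, level within 5 degrees, within 45 mm of over the mat's middle, tab aimed within 60 mm of the green bin's middle; ball within 18 mm of the dish's middle, slower than 80 mm/s; four sleeves fully down in the pockets (6 mm) ((((horizontal distance between sleeve_a and pocket_near_left below 0.006 m and z of sleeve_a in the frame of carrier between 0.004 and 0.012 m) and (horizontal distance between sleeve_b and pocket_near_right below 0.006 m and z of sleeve_b in the frame of carrier between 0.004 and 0.012 m)) or ((horizontal distance between sleeve_a and pocket_near_right below 0.006 m and z of sleeve_a in the frame of carrier between 0.004 and 0.012 m) and (horizontal distance between sleeve_b and pocket_near_left below 0.006 m and z of sleeve_b in the frame of carrier between 0.004 and 0.012 m))) and (((horizontal distance between sleeve_c and pocket_far_left below 0.006 m and z of sleeve_c in the frame of carrier between 0.004 and 0.012 m) and (horizontal distance between sleeve_d and pocket_far_right below 0.006 m and z of sleeve_d in the frame of carrier between 0.004 and 0.012 m)) or ((horizontal distance between sleeve_c and pocket_far_right below 0.006 m and z of sleeve_c in the frame of carrier between 0.004 and 0.012 m) and (horizontal distance between sleeve_d and pocket_far_left below 0.006 m and z of sleeve_d in the frame of carrier between 0.004 and 0.012 m))) and height (world z) of carrier between 0.055 and 0.18 m and contact force between carrier and the fingers above 1 N and contact force between carrier and mat below 0.1 N and angle between carrier's own z axis and vertical below 0.09 rad and horizontal distance between carrier and mat below 0.045 m and x of green_bin in the frame of carrier above 0.25 m and y of green_bin in the frame of carrier between -0.06 and 0.06 m and horizontal distance between ball_center and dish below 0.018 m and linear speed of carrier below 0.05 m/s and linear speed of ball below 0.08 m/s); the arm keeps its last pose, push and grip.
It fails at once if the ball's centre leaves the green middle of the dish (22 mm from its centre) (horizontal distance between ball_center and dish above 0.022 m).
It fails at once if the carrier is tipped by more than 12 degrees (angle between carrier's own z axis and vertical above 0.21 rad).
It fails at once if a bystander is disturbed (moved more than 25 mm) (distance of any of brass_bush, grip, screwdriver, carton, jar from where it was at the start of the episode above 0.025 m).
It also fails if it takes over 64 s, if anything falls off the work surface, if the arm or the gripper's body presses on something with over 40 N, if the wrist force passes 120 N, or if a joint passes its speed limit or range.

### The arm

A 6-joint arm with a two-finger parallel gripper is mounted at the origin on the work surface. World frame = base frame: x ahead of the robot, y to its left, z up, the work surface at z = 0. Lengths are in m, angles in rad, forces in N, time in s.
With the tool pointing down it reaches from about 0.35 to 0.775 m from the base axis. Payload 5.5 kg.
Tool frame: the origin (TCP) lies midway between the tips of the shut fingers; the grasp point (between the pads) lies 19 mm behind it; x points along the fingers, y is the direction in which the jaws open and shut, and the axes are right-handed (so a half turn about x gives the same grasp; the last joint's range is limited). The gripper opens to 85 mm and grips with 20 to 120 N. Pads are 22 mm wide; open, the fingers measure 114 mm over their backs; the gripper's body (76 mm by 85 mm) begins 54 mm behind the grasp point. The pads swing forward as they close: fully open they stand 13 mm farther back than shut.
Start: joints at [1.133, 0.313, 0.046, 1.304, 0, 1.431], TCP at [0.169, 0.55, 0.231] pointing down, gripper open.
Joint ranges: [-2.76, 2.76], [-0.86, 1.69], [-1.03, 1.26], [-2.2, 2.34], [-1.47, 1.5], [-3.14, 3.14]. Speed limits (rad/s): [2.57, 2.57, 3.14, 3.14, 3.14, 3.14].

### API

Orientations are given as a unit quaternion [w, x, y, z].
In Python, from workcell import env, optics, order, models gives the robot as it stands. The module is installed in compiled form; this text tells all that it offers.
- The arm moves only by the tool servo_tool, never from a script. Its argument "moves" is a list of rows, each a list of 5 numbers: the shift along the tool's x, y, z in cm, then the turn about the tool's x in rad, then the closure, from -1 (fully open) to 1 (shut). A call has exactly 10 rows; each row shifts and turns the commanded pose from where the row before left it, along the tool's axes as they then stand; what a row does not reach is not made up. A row lasts 1/8 s, in which the tool goes at most 62.5 mm and 10.7 degrees, less where a joint would pass 70% of its speed; a pose out of reach is approached as far as the arm can. A call is refused whole if a number of a shift passes 6.25 or a number of a turn 0.188, either way. A call with a gripper value outside its range is refused whole. The fingers move at their own pace and stop on an object; "grip_force" is the grip in N (left out, the last holds). Time passes only in rows, so rows that do not move let the fingers close, or fill a call up. It gives the time, the measured TCP pose, the force and the opening at its end, in the units of the state.
- env.get_state(): the state, without advancing time (a new reading comes with each control period).
- optics.read_camera(name): name is "side" or "top"; returns a dict with "pixels" (384x512x3 uint8, blue, green, red), "vertical_fov" (degrees; the focal length in pixels is half the picture's height over the tangent of half this angle, whatever the lens; pixels are square), "cx", "cy" (the principal point, pixels), "extrinsics" (4x4, takes a point from world to camera coordinates). Camera axes: x right, y up, looking along -z (the intrinsics and any distortion apply to the point x, -y, -z); pixel columns grow to the right and rows downward; lengths in m; the calibration is good to about 2 mm. A picture is of the moment at which its call begins. There is no depth.
- order.hand_in(): hands the job in, once; it reports no verdict.
Trained networks look in a picture, given as the dict that the camera call returned (one of the last four; its "shot" number tells which), for a name from the list of things; names that differ only in an ending like _2 or _b are one class to them, and where a whole thing is asked for, a point or a joint stands for the part that bears it (a point fixed in the world has none). Each returns a list of dicts, best first, with "conf" (0 to 1); they miss things now and then, are a little off and sometimes report something else, mostly with a low value. They report only what shows in the picture. A call takes as long as a camera call. They do not tell look-alikes from the thing itself.
- models.outline_of(name, picture): "pixels" (384x512 bool, what is visible of it) and "location" ([column, row] in pixels, amid what is visible of it).
- models.pinpoint(name, picture): "location" ([column, row] in pixels: a listed point, or the origin of a listed thing).
The state is a dict: "clock": time; "joint_pos": joint angles; "qvel": joint speeds; "tau": joint torques, N m; "tcp_pos": TCP position; "orientation": TCP orientation; "wrist_force": force on the tool from outside, world axes, zero at the start; "ft_torque": the same for the moment, N m; "finger_gap": finger opening in m.
Only numpy, scipy, OpenCV 4.12 (cv2) and the standard library are available. Lean on these libraries where they do the work, as an engineer would, in place of code of your own. Each camera call takes 0.05 s, during which the arm holds its last target.

## Working session

There is one attempt and no reset: what is moved stays moved. The work goes in short steps, Python scripts to look and compute and a tool call to move; the robot and the scene stay as the last step left them, time stands still between calls to the robot, and variables do not carry over. Pictures are saved under pics/ and viewed, and the job is handed in when it is done.

Besides the shell and the picture viewer there is one more tool, called after ">>>" as name(argument=value, ...) on one line, values as JSON. servo_tool: Moves the arm, as the interface text tells. Its arguments: {"type":"object","properties":{"moves":{"type":"array"},"grip_force":{"type":"number"}},"required":["moves"]}

```bash
mkdir -p pics
python3 - <<'E'
from workcell import env, optics, order, models
import cv2, numpy as np
s=env.get_state(); print(s)
for n in ("top","side"):
    p=optics.read_camera(n)
    print(n,p.keys(),p["vertical_fov"],p["cx"],p["cy"],p["extrinsics"].tolist() if hasattr(p["extrinsics"],'tolist') else p["extrinsics"], {k:v for k,v in p.items() if k not in("pixels","extrinsics")})
    cv2.imwrite(f"pics/{n}0.png",p["pixels"])
E
```

```text
{'clock': 0.0, 'joint_pos': array([ 1.13343748e+00,  3.13985003e-01,  4.49673322e-02,  1.30360251e+00,
       -1.78198334e-05,  1.43122753e+00]), 'qvel': array([ 3.79605657e-05,  5.18570817e-04, -1.73229772e-03,  1.08791459e-03,
        2.69209030e-03,  1.71648717e-04]), 'tau': array([-5.69883468e-04, -4.80635798e+01,  2.98528504e+01,  1.96179491e-02,
       -7.44687281e-05,  7.94553671e-06]), 'tcp_pos': array([0.16848517, 0.54921916, 0.23041287]), 'orientation': array([ 0.69910538,  0.10427606,  0.69946018, -0.10551602]), 'wrist_force': array([ 0.43001358, -1.17977167,  0.29445901]), 'ft_torque': array([-0.00483078,  0.03507244, -0.00693627]), 'finger_gap': 0.08550831655050031}
top dict_keys(['pixels', 'vertical_fov', 'cx', 'cy', 'extrinsics', 'shot']) 52.529829797633965 259.9019031890672 195.6978608915067 [[0.005395413160227506, -0.9999786864236135, -0.003676440579454387, 0.021734605394895815], [0.9824940218276434, 0.004616370637719891, 0.18623690878844973, -0.6014265997430018], [-0.186215967601526, -0.004616905959515828, 0.9824979885931513, -0.9793446938902368], [0.0, 0.0, 0.0, 1.0]] {'vertical_fov': 52.529829797633965, 'cx': 259.9019031890672, 'cy': 195.6978608915067, 'shot': 1}
side dict_keys(['pixels', 'vertical_fov', 'cx', 'cy', 'extrinsics', 'shot']) 57.61786710650954 253.5641933910061 192.49235072399998 [[0.9592186903040801, -0.28211137191941266, -0.01768270355664202, -0.5348671167381054], [0.17231802686091824, 0.5340241982424594, 0.8277225702554317, -0.18976124563116842], [-0.22406695827382744, -0.7970140083619892, 0.5608588669929983, -0.739482774200536], [0.0, 0.0, 0.0, 1.0]] {'vertical_fov': 57.61786710650954, 'cx': 253.5641933910061, 'cy': 192.49235072399998, 'shot': 2}
```

View pics/top0.png

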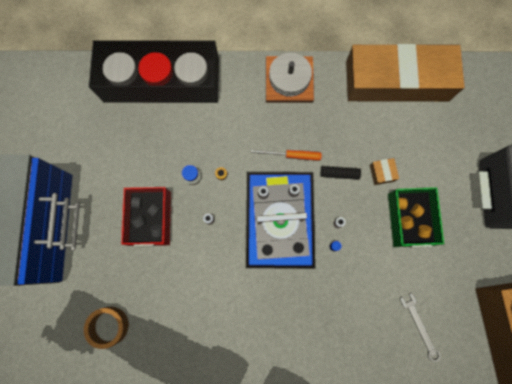

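View pics/side0.png

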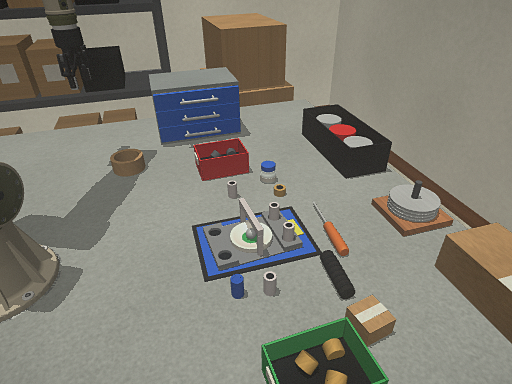

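The top view shows sleeve_a at about (208,218), sleeve_b at about (340,222) with a blue look-alike at (336,246). The carrier is around (280,220) with its tab at (277,181), the green bin is on the right at (416,217) and the red one on the left at (146,215).

```bash
cat > h.py <<'E'
from workcell import env, optics, order, models
import cv2, numpy as np
from scipy.spatial.transform import Rotation as R
def K(p):
    h=p["pixels"].shape[0]; f=h/2/np.tan(np.radians(p["vertical_fov"])/2)
    return f
def proj(p,X):
    X=np.atleast_2d(X); E=np.array(p["extrinsics"]); c=X@E[:3,:3].T+E[:3,3]; f=K(p)
    return np.c_[p["cx"]+f*c[:,0]/-c[:,2], p["cy"]+f*(-c[:,1])/-c[:,2]]
def ray(p,uv,z):
    E=np.array(p["extrinsics"]);f=K(p)
    d=np.array([(uv[0]-p["cx"])/f,-(uv[1]-p["cy"])/f,-1]); d=E[:3,:3].T@d; o=-E[:3,:3].T@E[:3,3]
    return o+d*(z-o[2])/d[2]
def tri(ps,uvs):
    A=[];b=[]
    for p,uv in zip(ps,uvs):
        E=np.array(p["extrinsics"]);f=K(p)
        d=np.array([(uv[0]-p["cx"])/f,-(uv[1]-p["cy"])/f,-1]); d=E[:3,:3].T@d; d/=np.linalg.norm(d);o=-E[:3,:3].T@E[:3,3]
        P=np.eye(3)-np.outer(d,d);A.append(P);b.append(P@o)
    return np.linalg.lstsq(np.vstack(A),np.hstack(b),rcond=None)[0]
def toolR(s): q=s["orientation"]; return R.from_quat([q[1],q[2],q[3],q[0]]).as_matrix()
E
python3 - <<'E'
from h import *
s=env.get_state(); print(toolR(s).round(3))
t=optics.read_camera("top"); d=optics.read_camera("side")
Z=dict(mat=0,carrier=.003,bar=.074,tab=.006,dish=.009,ball_center=.0217,pocket_near_left=.011,pocket_near_right=.011,pocket_far_left=.011,pocket_far_right=.011,sleeve_a=0,green_bin=0,red_bin=0,brass_bush=0,grip=0,screwdriver=0,carton=0,jar=0)
for n,z in Z.items():
    for nm,p in (("t",t),("s",d)):
        for r in models.pinpoint(n,p)[:5]:
            if r["conf"]>.3: print(n,nm,round(r["conf"],2),np.round(r["location"],1),ray(p,r["location"],z)[:2].round(4))
E
```

```text
[[-0.001  0.293  0.956]
 [-0.001  0.956 -0.293]
 [-1.    -0.002 -0.   ]]
mat t 0.68 [262.5 196.8] [0.6089 0.0177]
carrier t 0.7 [278.6 220.2] [ 0.5426 -0.0271]
carrier t 0.57 [298.6 245.6] [ 0.473  -0.0816]
carrier s 0.88 [251.4 237.3] [ 0.5444 -0.0265]
carrier s 0.49 [289.4 238.5] [ 0.6297 -0.058 ]
carrier s 0.34 [223.2 164. ] [0.556  0.3451]
bar t 0.77 [279.4 216.7] [ 0.5429 -0.0261]
bar t 0.75 [150.7 221.2] [0.5295 0.3069]
bar s 0.59 [250.2 211.1] [ 0.5461 -0.0162]
tab t 0.6 [274.8 177. ] [ 0.6647 -0.0167]
tab s 0.81 [300. 227.] [ 0.6687 -0.0294]
dish t 0.72 [280.7 218.3] [ 0.5472 -0.0327]
dish t 0.31 [337.3 222.7] [ 0.5358 -0.1881]
dish s 0.84 [248.4 237.4] [ 0.5358 -0.0313]
ball_center t 0.37 [280.1 219. ] [ 0.5436 -0.0304]
ball_center s 0.57 [250.  236.2] [ 0.5369 -0.0423]
pocket_near_left t 0.56 [267.8 249.5] [0.4616 0.0028]
pocket_near_left s 0.79 [218.2 235.2] [ 0.4684 -0.0041]
pocket_near_right t 0.93 [299.  245.1] [ 0.4739 -0.0819]
pocket_near_right s 0.58 [224.9 258.5] [ 0.4669 -0.085 ]
pocket_near_right s 0.55 [231.7 199.4] [0.5337 0.1306]
pocket_far_left t 0.63 [266.2 2
[... 962 characters left out ...]
 [ 0.5481 -0.0284]
green_bin t 0.34 [262.3 193.4] [0.6186 0.0183]
red_bin t 0.97 [151.4 220.5] [0.5404 0.3262]
red_bin s 0.9 [219.8 165.8] [0.5439 0.3422]
red_bin s 0.57 [249.8 241.4] [ 0.5376 -0.0362]
red_bin s 0.4 [266.5 179.5] [0.6619 0.2156]
brass_bush t 0.56 [219.9 170.8] [0.6836 0.1393]
brass_bush s 0.58 [279.2 192.9] [0.674  0.1357]
grip t 0.62 [340.8 172.5] [ 0.6802 -0.2044]
grip t 0.32 [267.7 250.5] [0.4595 0.0029]
grip s 0.78 [335.6 276.9] [ 0.6798 -0.1968]
screwdriver t 0.84 [285.5 156.4] [ 0.7269 -0.0477]
screwdriver s 0.97 [326.3 227.2] [ 0.7337 -0.0433]
carton t 0.71 [382.4 173.4] [ 0.6781 -0.3222]
jar t 0.82 [190.5 177.8] [0.6628 0.2222]
jar s 0.6 [268.9 180.5] [0.6671 0.2079]
```

Run:
```python
import cv2
t=cv2.imread("pics/top0.png");s=cv2.imread("pics/side0.png")
cv2.imwrite("pics/t_crop.png",cv2.resize(t[160:280,190:360],None,fx=4.6,fy=4.6,interpolation=cv2.INTER_CUBIC))
cv2.imwrite("pics/s_crop.png",cv2.resize(s[170:310,180:340],None,fx=4.2,fy=4.2,interpolation=cv2.INTER_CUBIC))
```

```text
(no output)
```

View pics/t_crop.png

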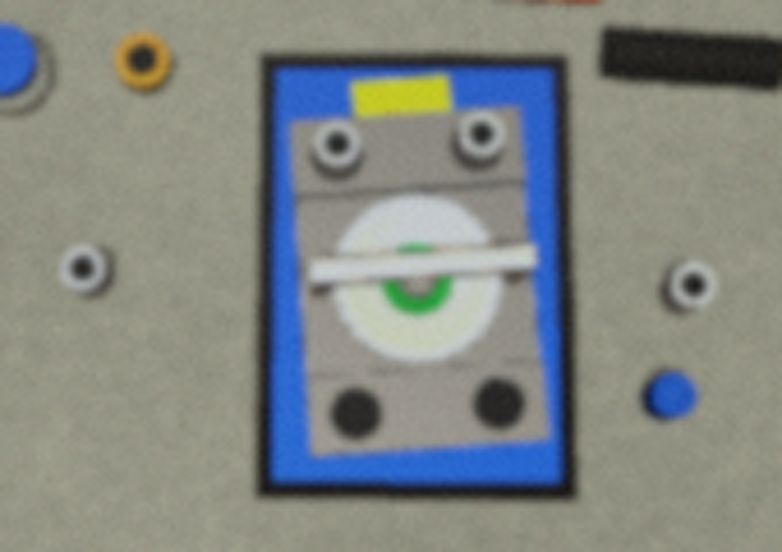

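View pics/s_crop.png

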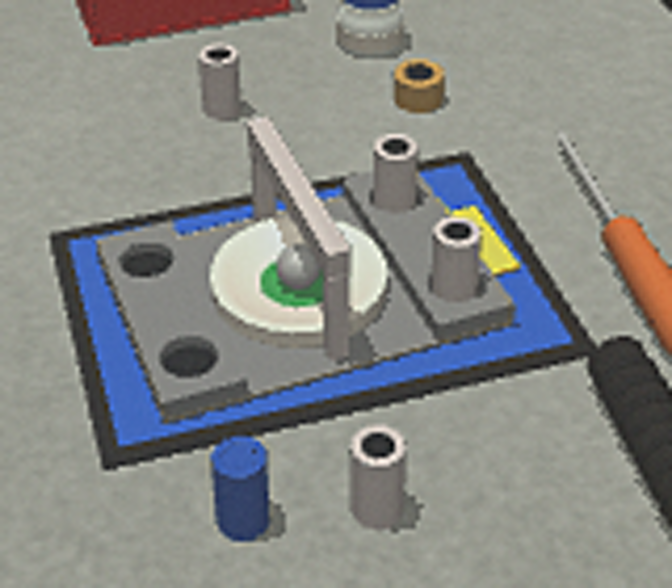

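```bash
cat > feat.py <<'E'
from h import *
def dark(img,c,r,thr=None):
    """centroid of dark blob near c (window radius r), weights by darkness below midlevel"""
    g=cv2.cvtColor(img,cv2.COLOR_BGR2GRAY); g=cv2.resize(g,None,fx=8,fy=8,interpolation=cv2.INTER_CUBIC).astype(float)
    x0,y0=c; X=int((x0-r)*8+4);Y=int((y0-r)*8+4);n=int(16*r)
    w=g[Y:Y+n,X:X+n]; lo=np.percentile(w,2);
    m=(w<(thr if thr else (lo+np.percentile(w,70))/2)).astype(np.uint8)
    k,l,st,ce=cv2.connectedComponentsWithStats(m)
    # component closest to the centre
    best=min(range(1,k),key=lambda i:np.hypot(*(ce[i]-n/2))-0.02*st[i,4]**.5)
    cx,cy=ce[best]
    return np.array([(X+cx+.5)/8-.5,(Y+cy+.5)/8-.5]),(st[best,2]/8,st[best,3]/8)
E
python3 - <<'E'
from feat import *
t=optics.read_camera("top"); d=optics.read_camera("side")
import pickle; pickle.dump((t,d),open("td.pkl","wb"))
T=dict(a=((208,218),3.2,.045),b=((340.7,222),3.2,.045),c=((263.5,191),3.2,.056),dd=((294.7,189),3.2,.056),nl=((267.3,249.6),9,.019),nr=((298.2,247.5),9,.019))
S=dict(a=((232,183),4,.045),b=((269.8,276),5,.045),c=((274.2,205),4.5,.056),dd=((288.7,225),4.5,.056),nl=((214.7,232),9,.019),nr=((225,255),9,.019))
for k in T:
    u,su=dark(t["pixels"],*T[k][:2]);v,sv=dark(d["pixels"],*S[k][:2])
    print(k,u.round(2),su,v.round(2),sv,ray(t,u,T[k][2]).round(4),ray(d,v,T[k][2]).round(4),tri((t,d),(u,v)).round(4))
E
```

```text
a [207.51 217.83] (np.float64(4.0), np.float64(4.125)) [231.61 182.46] (np.float64(5.5), np.float64(2.375)) [0.5428 0.1641 0.045 ] [0.5429 0.1624 0.045 ] [0.5431 0.1643 0.0438]
b [340.35 221.46] (np.float64(4.125), np.float64(4.125)) [269.56 275.59] (np.float64(7.875), np.float64(6.0)) [ 0.5348 -0.1893  0.045 ] [ 0.5349 -0.1909  0.045 ] [ 0.5352 -0.1897  0.0435]
c [262.91 190.74] (np.float64(4.125), np.float64(4.0)) [273.76 204.43] (np.float64(6.125), np.float64(3.625)) [0.6149 0.0168 0.056 ] [0.6149 0.0152 0.056 ] [0.6153 0.0168 0.0548]
dd [294.23 188.59] (np.float64(4.125), np.float64(4.0)) [288.43 224.55] (np.float64(6.875), np.float64(4.125)) [ 0.6212 -0.0669  0.056 ] [ 0.6211 -0.0682  0.056 ] [ 0.6215 -0.067   0.0549]
nl [266.92 249.49] (np.float64(10.625), np.float64(10.75)) [214.39 231.55] (np.float64(12.625), np.float64(7.75)) [0.4612 0.0053 0.019 ] [0.4611 0.0024 0.019 ] [0.4614 0.0052 0.0166]
nr [298.03 247.29] (np.float64(10.75), np.float64(10.875)) [224.47 254.66] (np.float64(13.75), np.float64(9.5)) [ 0.4676 -0.0785  0.019 ] [ 0.4673 -0.0812  0.019 ] [ 0.4677 -0.0787  0.0165]
```

>>> servo_tool(moves=[[0,0,0,-0.15,-1],[0,0,0,-0.147,-1],[0,-1.5,1.5,0,-1],[1,-2.5,2.5,0,-1],[1,-3,3,0,-1],[1,-3,3,0,-1],[1,-3,3,0,-1],[1,-3,3,0,-1],[1,-3,3,0,-1],[1,-3,3,0,-1]], grip_force=40)

```text
clock: 3.35
tcp_pos: [0.3897, 0.3275, 0.1612]
orientation: [0.707, 0.001, 0.707, -0.001]
wrist_force: [0.6, -0.2, -0.2]
finger_gap: 0.0854
```

>>> servo_tool(moves=[[0,-3,2.8,0,-1],[0,-3,2.8,0,-1],[0,-3,2.8,0,-1],[1,-3,2.8,0,-1],[2,-2.5,2.4,0,-1],[2,-1.5,1.4,0,-1],[2,-0.4,0.3,0,-1],[2,0,0,0,-1],[1,0,0,0,-1],[0,0,0,0,-1]])

```text
clock: 4.6
tcp_pos: [0.5408, 0.1648, 0.0609]
orientation: [0.707, 0.001, 0.708, -0.001]
wrist_force: [-0.0, 0.5, -0.5]
finger_gap: 0.0852
```

Run:
```python
from h import *
s=env.get_state(); print(s["tcp_pos"],s["clock"],s["joint_pos"]);print(toolR(s).round(3))
d=optics.read_camera("side");t=optics.read_camera("top")
a=cv2.resize(d["pixels"][120:240,170:310],None,fx=4,fy=4,interpolation=cv2.INTER_CUBIC)
cv2.imwrite("pics/s1.png",a)
cv2.imwrite("pics/t1.png",cv2.resize(t["pixels"][160:280,160:300],None,fx=4,fy=4,interpolation=cv2.INTER_CUBIC))
```

```text
[0.54081034 0.16483433 0.06086443] 4.6 [ 1.53911307e-01  4.03326100e-01 -2.60548871e-01  9.08281378e-01
 -7.58230762e-05  1.56032777e-01]
[[-0.001  0.002  1.   ]
 [-0.     1.    -0.002]
 [-1.    -0.    -0.001]]
```

View pics/s1.png

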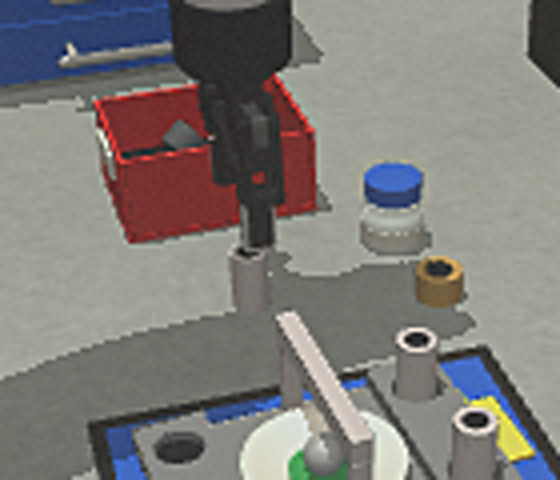

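View pics/t1.png

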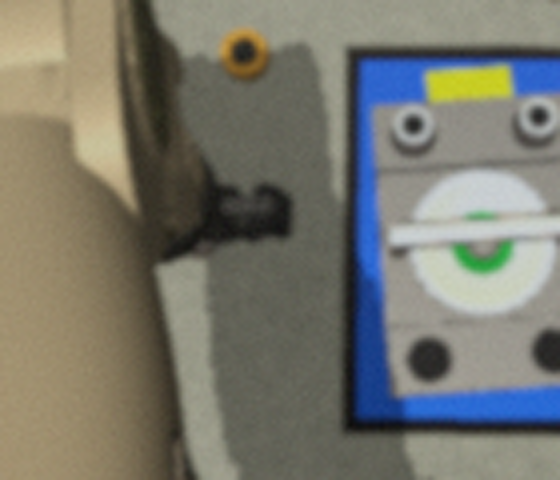

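The side view shows the open gripper straddling sleeve_a. The top view is blocked here by the arm. I'll turn the jaws to run along the carrier's x, so the side camera sees the sleeve between the fingers and the bar grip will need no further turn.

>>> servo_tool(moves=[[0,0,0,-0.165,-1],[0,0,0,-0.165,-1],[0,0,0,-0.165,-1],[0,0,0,-0.165,-1],[0,0,0,-0.165,-1],[0,0,0,-0.165,-1],[0,0,0,-0.165,-1],[0,0,0,-0.165,-1],[0,0,0,-0.165,-1],[0,0,0,-0.161,-1]])

```text
clock: 5.95
tcp_pos: [0.5422, 0.1658, 0.0625]
orientation: [-0.48, 0.52, -0.479, -0.519]
wrist_force: [-0.0, 0.1, 0.1]
finger_gap: 0.0854
```

Run:
```python
from h import *
s=env.get_state(); print(s["tcp_pos"],s["clock"],s["joint_pos"]);print(toolR(s).round(3))
d=optics.read_camera("side")
print(proj(d,s["tcp_pos"]))
a=cv2.resize(d["pixels"][120:240,170:310],None,fx=4,fy=4,interpolation=cv2.INTER_CUBIC)
cv2.imwrite("pics/s2.png",a)
```

```text
[0.54216385 0.16575551 0.06253259] 5.95 [ 1.55088415e-01  4.01773197e-01 -2.58316156e-01  9.08600668e-01
  6.46998682e-05 -1.49559596e+00]
[[ 0.002 -0.997 -0.08 ]
 [ 0.    -0.08   0.997]
 [-1.    -0.002  0.   ]]
[[230.72190843 176.47943963]]
```

View pics/s2.png

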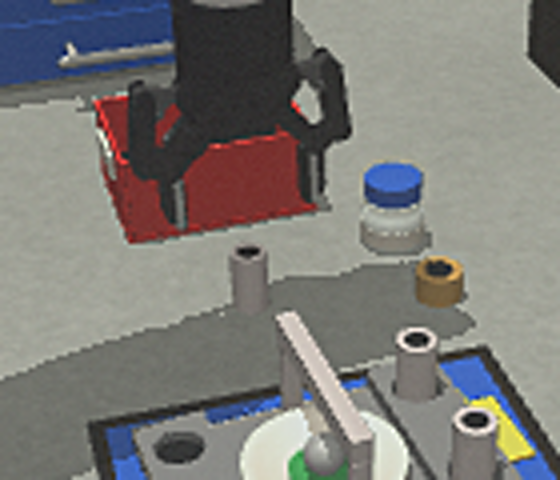

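>>> servo_tool(moves=[[1,0,-0.1,0,-1],[1.5,0,-0.1,0,-1],[1.5,0,0,0,-1],[0.5,0,0,0,-1],[0,0,0,0,-1],[0,0,0,0,0],[0,0,0,0,0.4],[0,0,0,0,1],[0,0,0,0,1],[0,0,0,0,1]], grip_force=40)

```text
clock: 7.25
tcp_pos: [0.5419, 0.1635, 0.0168]
orientation: [-0.481, 0.518, -0.481, -0.518]
wrist_force: [-0.8, 0.4, 4.2]
finger_gap: 0.0249
```

Run:
```python
from h import *
s=env.get_state(); print(s["tcp_pos"],s["clock"],s["wrist_force"],s["finger_gap"])
d=optics.read_camera("side")
print(proj(d,s["tcp_pos"]))
a=cv2.resize(d["pixels"][120:240,170:310],None,fx=4,fy=4,interpolation=cv2.INTER_CUBIC)
cv2.imwrite("pics/s3.png",a)
```

```text
[0.54189637 0.16350952 0.0167841 ] 7.25 [-0.7610138   0.39520209  4.15783884] 0.02489537938547962
[[231.69755022 190.77562264]]
```

View pics/s3.png

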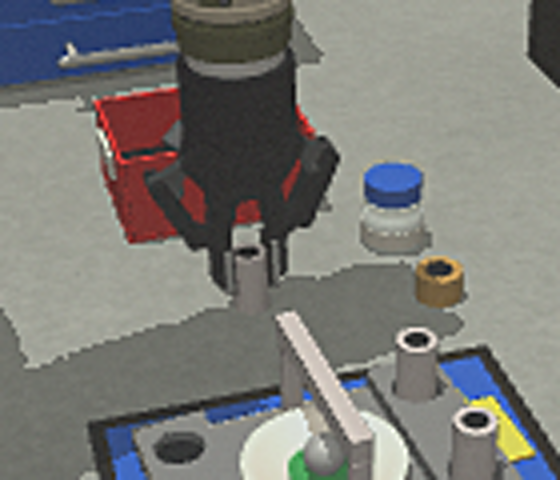

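Sleeve_a is between the pads, gap 24.9 mm, with its bore at about (232,183) as before. I'll lift it and carry it over the near-left pocket.

>>> servo_tool(moves=[[-1.5,0,0,0,1],[-2,0,0,0,1],[-2,0.6,-1,0,1],[-0.5,1.1,-1.8,0,1],[0,1.6,-2.6,0,1],[0,1.7,-2.8,0,1],[0,1.7,-2.8,0,1],[0,1.4,-2.4,0,1],[0,0.9,-1.3,0,1],[0,0.42,-0.54,0,1]])

```text
clock: 8.55
tcp_pos: [0.4581, 0.0036, 0.0762]
orientation: [0.481, -0.518, 0.481, 0.518]
wrist_force: [0.5, 0.3, -0.1]
finger_gap: 0.0249
```

>>> servo_tool(moves=[[0,0,0,0,1],[0.5,0,0,0,1],[1,0,0,0,1],[1,0,0,0,1],[0.5,0,0,0,1],[0.2,0,0,0,1],[0,0,0,0,1],[0,0,0,0,1],[0,0,0,0,1],[0,0,0,0,1]])

```text
clock: 9.8
tcp_pos: [0.4591, 0.0044, 0.0445]
orientation: [-0.481, 0.518, -0.481, -0.518]
wrist_force: [1.0, 0.8, -0.5]
finger_gap: 0.0249
```

Run:
```python
from h import *
s=env.get_state(); print(s["tcp_pos"],s["clock"],s["wrist_force"],s["finger_gap"])
d=optics.read_camera("side");t=optics.read_camera("top")
import pickle; pickle.dump((t,d),open("td2.pkl","wb"))
cv2.imwrite("pics/s4.png",cv2.resize(d["pixels"][180:280,170:290],None,fx=6,fy=6,interpolation=cv2.INTER_CUBIC))
cv2.imwrite("pics/t4.png",cv2.resize(t["pixels"][160:290,200:350],None,fx=4,fy=4,interpolation=cv2.INTER_CUBIC))
```

```text
[0.45911367 0.00443525 0.04448895] 9.8 [ 0.95560024  0.84284328 -0.52938157] 0.024872436226815942
```

View pics/s4.png

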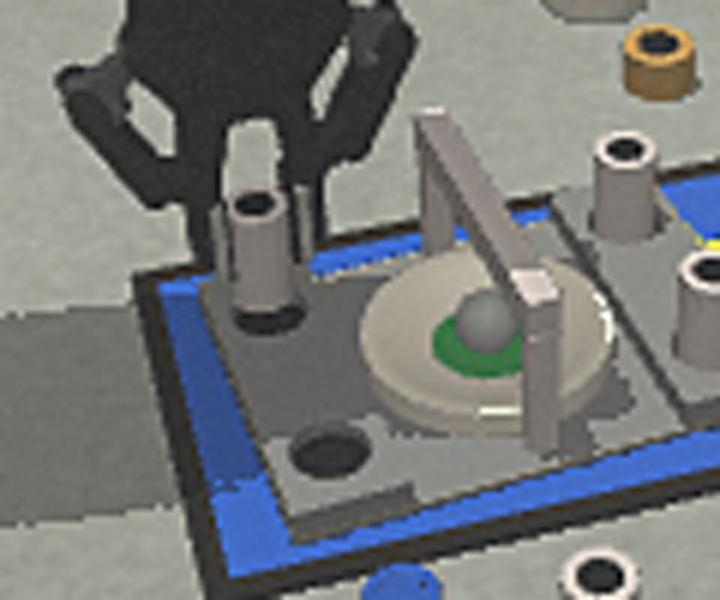

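View pics/t4.png

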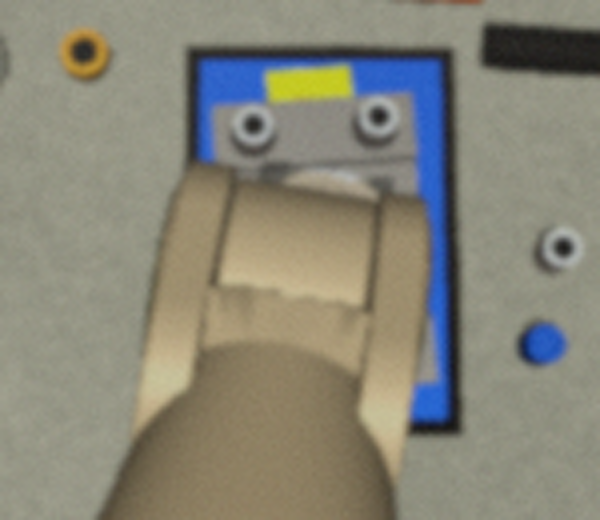

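Run:
```python
from feat import *
import pickle; t,d=pickle.load(open("td2.pkl","rb"))
v,sv=dark(d["pixels"],(170+257/6,180+203/6),4.5)
print(v,sv)
for z in (.0717,.0727,.0737): print(z,ray(d,v,z).round(4))
print(proj(d,[.4611,.0024,.0727]), proj(d,[.4611,.0024,.0277]))
```

```text
[211.96793143 213.53004622] (np.float64(6.625), np.float64(4.0))
0.0717 [0.4602 0.0047 0.0717]
0.0727 [0.46   0.0034 0.0727]
0.0737 [0.4599 0.0021 0.0737]
[[212.5119334  213.70518594]] [[214.09652148 228.74224584]]
```

>>> servo_tool(moves=[[0,-0.11,-0.06,0,1],[0,0,0,0,1],[0.3,0,0,0,1],[0.3,0,0,0,1],[0.3,0,0,0,1],[0.3,0,0,0,1],[0.2,0,0,0,1],[0.15,0,0,0,1],[0,0,0,0,1],[0,0,0,0,1]])

```text
clock: 11.15
tcp_pos: [0.4602, 0.004, 0.0289]
orientation: [-0.481, 0.518, -0.481, -0.518]
wrist_force: [-0.2, 0.0, -0.4]
finger_gap: 0.0247
```

Run:
```python
from feat import *
s=env.get_state(); print(s["tcp_pos"],s["clock"],s["wrist_force"],s["finger_gap"])
d=optics.read_camera("side")
v,sv=dark(d["pixels"],(213,219),4.5); print(v,sv)
for z in (.056,.058): print(z,ray(d,v,z).round(4))
cv2.imwrite("pics/s5.png",cv2.resize(d["pixels"][180:280,170:290],None,fx=6,fy=6,interpolation=cv2.INTER_CUBIC))
```

```text
[0.46022994 0.00396486 0.02888939] 11.15 [-0.17792697  0.03556245 -0.44991846] 0.02472836150242677
[213.03822909 218.9112145 ] (np.float64(6.625), np.float64(4.125))
0.056 [0.4613 0.0042 0.056 ]
0.058 [0.461  0.0017 0.058 ]
```

View pics/s5.png

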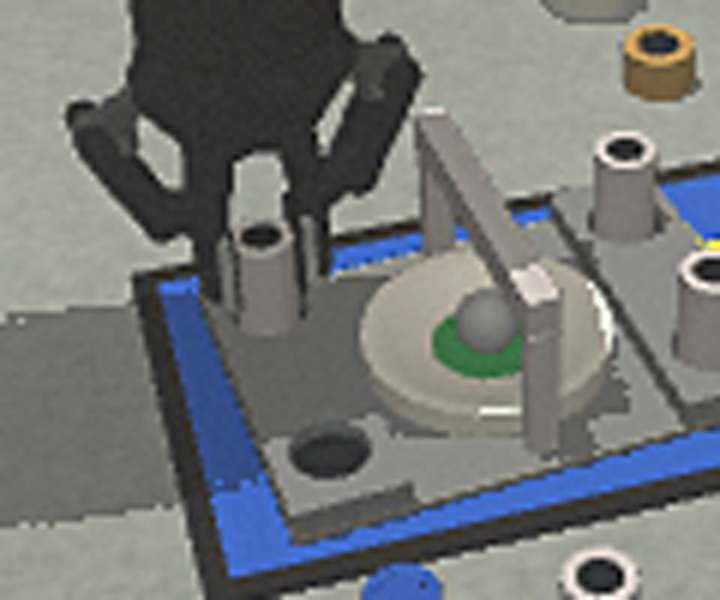

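Sleeve_a is inside the near-left pocket with no contact force, so I'll lower it the last millimetre, release and rise.

>>> servo_tool(moves=[[0.1,0,0,0,1],[0,0,0,0,1],[0,0,0,0,0.3],[0,0,0,0,0.1],[0,0,0,0,0],[-0.5,0,0,0,0],[-2,0,0,0,0],[-3,0,0,0,0],[-2,0,0,0,0],[-0.5,0,0,0,0]])

```text
clock: 12.45
tcp_pos: [0.4612, 0.0038, 0.1093]
orientation: [-0.482, 0.519, -0.48, -0.517]
wrist_force: [-0.0, 0.0, -0.1]
finger_gap: 0.0429
```

Run:
```python
from feat import *
s=env.get_state(); print(s["tcp_pos"],s["clock"],s["wrist_force"],s["finger_gap"])
d=optics.read_camera("side")
v,sv=dark(d["pixels"],(213,219),4.5); print(v,sv)
print(ray(d,v,.056).round(4))
cv2.imwrite("pics/s6.png",cv2.resize(d["pixels"][150:290,170:310],None,fx=4,fy=4,interpolation=cv2.INTER_CUBIC))
```

```text
[0.46121278 0.00377075 0.10932213] 12.45 [-0.04758727  0.02111154 -0.07629522] 0.04291032241646935
[213.02586054 219.3533978 ] (np.float64(7.0), np.float64(4.125))
[0.4609 0.0026 0.056 ]
```

View pics/s6.png

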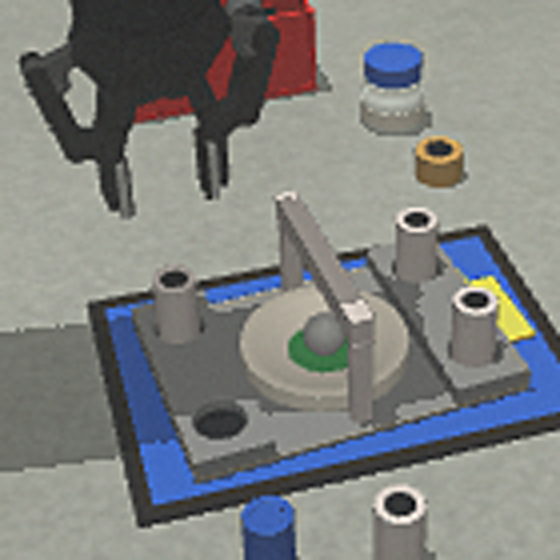

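>>> servo_tool(moves=[[0,-0.3,-1,0,0],[0,-0.6,-2,0,0],[0,-0.8,-2.8,0,0],[0,-0.9,-3,0,0],[0,-0.9,-3,0,0],[0,-0.9,-3,0,0],[1,-0.7,-2.6,0,0],[1.5,-0.5,-1.8,0,0],[1,-0.2,-0.66,0,0],[0.5,0,0,0,0]])

```text
clock: 13.75
tcp_pos: [0.5318, -0.1893, 0.0662]
orientation: [0.481, -0.517, 0.481, 0.519]
wrist_force: [-0.5, -0.6, 0.8]
finger_gap: 0.0426
```

Run:
```python
from feat import *
s=env.get_state(); print(s["tcp_pos"],s["clock"],s["wrist_force"],s["finger_gap"]);print(toolR(s).round(3))
d=optics.read_camera("side")
cv2.imwrite("pics/s7.png",cv2.resize(d["pixels"][180:320,190:330],None,fx=4,fy=4,interpolation=cv2.INTER_CUBIC))
```

```text
[ 0.53183473 -0.18931146  0.06616298] 13.75 [-0.4575989  -0.5718877   0.84972669] 0.042604476267794844
[[-0.002 -0.997 -0.074]
 [ 0.002 -0.074  0.997]
 [-1.     0.002  0.002]]
```

View pics/s7.png

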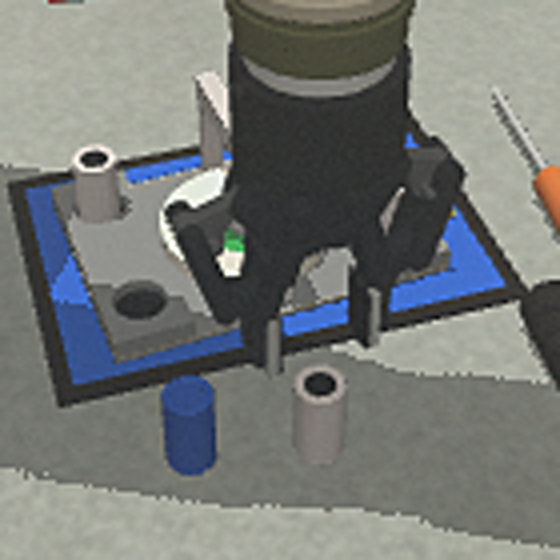

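The side crop shows the aluminium sleeve_b with its dark bore at (320,385), between the pads, and the solid blue look-alike to the left at (190,425). The first fits the description, so I'll go down on it.

>>> servo_tool(moves=[[0.5,-0.2,-0.08,0,0],[1.3,0,0,0,0],[1.5,0,0,0,0],[1.2,0,0,0,0],[0.45,0,0,0,0],[0,0,0,0,0],[0,0,0,0,0.4],[0,0,0,0,1],[0,0,0,0,1],[0,0,0,0,1]])

```text
clock: 15.05
tcp_pos: [0.5352, -0.1907, 0.0188]
orientation: [-0.481, 0.519, -0.481, -0.518]
wrist_force: [0.4, 1.0, 3.7]
finger_gap: 0.0246
```

Run:
```python
from feat import *
s=env.get_state(); print(s["tcp_pos"],s["clock"],s["wrist_force"],s["finger_gap"])
d=optics.read_camera("side")
v,sv=dark(d["pixels"],(269.6,275.6),5); print(v,sv)
print(ray(d,v,.045).round(4))
cv2.imwrite("pics/s8.png",cv2.resize(d["pixels"][180:320,190:330],None,fx=4,fy=4,interpolation=cv2.INTER_CUBIC))
```

```text
[ 0.53524367 -0.1907037   0.01883256] 15.05 [0.36166577 0.97886412 3.67748275] 0.024625035037714793
[268.86741764 275.34773915] (np.float64(9.75), np.float64(10.0))
[ 0.5338 -0.1899  0.045 ]
```

View pics/s8.png

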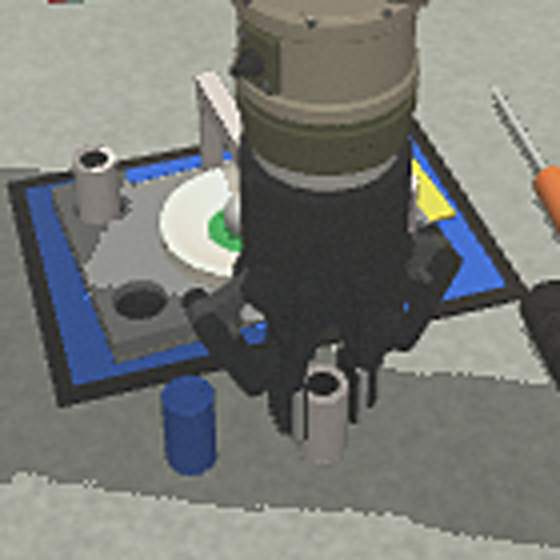

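>>> servo_tool(moves=[[-1.5,0,0,0,1],[-2,0,0,0,1],[-2,0,0.4,0,1],[-0.5,0.6,1.2,0,1],[0,1.1,2.1,0,1],[0,1.3,2.5,0,1],[0,1.3,2.5,0,1],[0,1,1.8,0,1],[0,0.5,0.8,0,1],[0,0.2,0.26,0,1]])

```text
clock: 16.35
tcp_pos: [0.4663, -0.0794, 0.0784]
orientation: [-0.481, 0.519, -0.481, -0.518]
wrist_force: [1.0, -0.2, -0.7]
finger_gap: 0.0248
```

>>> servo_tool(moves=[[0,0,0,0,1],[0.5,0,0,0,1],[1,0,0,0,1],[1,0,0,0,1],[0.5,0,0,0,1],[0.2,0,0,0,1],[0.2,0,0,0,1],[0,0,0,0,1],[0,0,0,0,1],[0,0,0,0,1]])

```text
clock: 17.6
tcp_pos: [0.4665, -0.0797, 0.0445]
orientation: [-0.481, 0.518, -0.481, -0.518]
wrist_force: [-0.1, -0.7, -0.5]
finger_gap: 0.0248
```

Run:
```python
from feat import *
s=env.get_state(); print(s["tcp_pos"],s["clock"],s["wrist_force"],s["finger_gap"])
d=optics.read_camera("side")
import pickle; pickle.dump(d,open("d3.pkl","wb"))
z=s["tcp_pos"][2]-.0188+.045
g=proj(d,[.4673,-.0812,z])[0]; print("want bore at",g)
for thr in (None,45,60):
    try:
        v,sv=dark(d["pixels"],g,4.5,thr); print(v,sv,ray(d,v,z).round(4))
    except Exception as e: print(e)
cv2.imwrite("pics/s9.png",cv2.resize(d["pixels"][190:290,180:300],None,fx=6,fy=6,interpolation=cv2.INTER_CUBIC))
```

```text
[ 0.46651254 -0.07967139  0.04449729] 17.6 [-0.10352833 -0.70352608 -0.51587906] 0.024821434919376533
want bore at [222.90662605 236.88921967]
[222.9051453  236.66720342] (np.float64(7.375), np.float64(4.625)) [ 0.4674 -0.0805  0.0707]
[222.96423797 236.59413993] (np.float64(6.5), np.float64(3.625)) [ 0.4676 -0.0803  0.0707]
[222.93723795 236.64277603] (np.float64(6.875), np.float64(4.125)) [ 0.4675 -0.0804  0.0707]
```

View pics/s9.png

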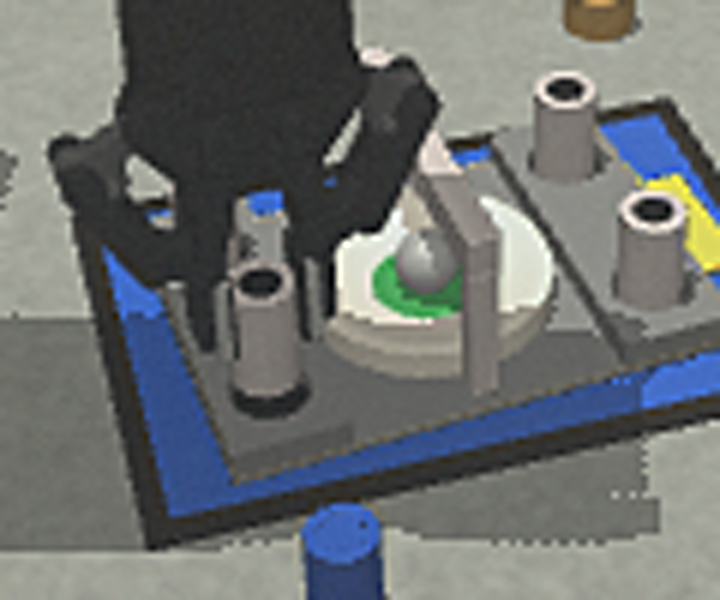

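Sleeve_b's bore is within 0.3 px of where it must be over the near-right pocket. I'll lower, release and rise.

>>> servo_tool(moves=[[0.3,0,-0.04,0,1],[0.3,0,0,0,1],[0.3,0,0,0,1],[0.3,0,0,0,1],[0.2,0,0,0,1],[0.1,0,0,0,1],[0,0,0,0,1],[0,0,0,0,1],[0,0,0,0,1],[0,0,0,0,1]])

```text
clock: 18.9
tcp_pos: [0.4663, -0.08, 0.0298]
orientation: [-0.481, 0.518, -0.481, -0.518]
wrist_force: [-1.6, 1.3, 5.4]
finger_gap: 0.0244
```

>>> servo_tool(moves=[[0,0,0,0,0.4],[0,0,0,0,0.2],[0,0,0,0,0.1],[0,0,0,0,0],[-0.5,0,0,0,0],[-2,0,0,0,0],[-3,0,0,0,0],[-3,0,0,0,0],[-1.5,0,0,0,0],[0,0,0,0,0]])

```text
clock: 20.15
tcp_pos: [0.4672, -0.0803, 0.1301]
orientation: [-0.481, 0.519, -0.481, -0.518]
wrist_force: [-0.2, -0.6, -1.2]
finger_gap: 0.0425
```

Run:
```python
from feat import *
s=env.get_state(); print(s["tcp_pos"],s["clock"],s["wrist_force"],s["finger_gap"])
d=optics.read_camera("side")
import pickle; pickle.dump(d,open("d4.pkl","wb"))
for k,c in dict(nl=(213,219.3),nr=(224,242),c=(274.2,205),dd=(288.7,225)).items():
    v,sv=dark(d["pixels"],c,4.5); print(k,v,sv,ray(d,v,.056).round(4))
cv2.imwrite("pics/s10.png",cv2.resize(d["pixels"][170:290,180:320],None,fx=5,fy=5,interpolation=cv2.INTER_CUBIC))
```

```text
[ 0.46718404 -0.08028777  0.13014547] 20.15 [-0.22039407 -0.63883474 -1.18721146] 0.0424861170544702
nl [212.58044955 218.74239974] (np.float64(7.875), np.float64(6.5)) [0.4604 0.0052 0.056 ]
nr [223.25273993 241.92380036] (np.float64(7.125), np.float64(4.75)) [ 0.4672 -0.0807  0.056 ]
c [273.77362949 204.42556711] (np.float64(6.125), np.float64(3.625)) [0.6149 0.0152 0.056 ]
dd [288.41952614 224.55723493] (np.float64(6.875), np.float64(4.0)) [ 0.6211 -0.0682  0.056 ]
```

View pics/s10.png

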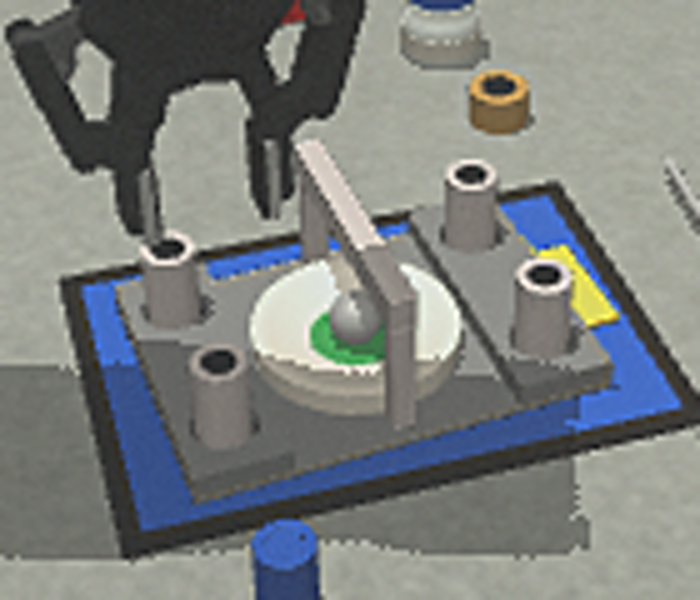

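All four sleeves stand in their pockets (bores at crop (170,250), (219,362), (470,175), (543,275)). The far pair and the carrier haven't moved, and the ball rests on the green. Next I'll move over the bar.

>>> servo_tool(moves=[[0,-0.3,0.2,0,0],[0,-0.7,0.4,0,0],[0,-1.1,0.6,0,0],[0,-1.3,0.7,0,0],[0,-1.3,0.7,0,0],[0,-1.2,0.7,0,0],[0,-0.9,0.5,0,0],[0.5,-0.6,0.3,0,0],[1,-0.27,0.2,0,0],[0.5,0,0,0,0]])

```text
clock: 21.45
tcp_pos: [0.539, -0.0313, 0.1081]
orientation: [0.481, -0.518, 0.481, 0.519]
wrist_force: [-0.6, -0.9, -0.0]
finger_gap: 0.0426
```

Run:
```python
from feat import *
s=env.get_state(); print(s["tcp_pos"],s["clock"],s["wrist_force"],s["finger_gap"]);print(toolR(s).round(4))
d=optics.read_camera("side")
import pickle; pickle.dump(d,open("d5.pkl","wb"))
c=np.array([.5412,-.0315]);
print(proj(d,[*c,.083]),proj(d,s["tcp_pos"]))
v,sv=dark(d["pixels"],(213,219.3),4.5); print(v,sv,ray(d,v,.056).round(4))
cv2.imwrite("pics/s11.png",cv2.resize(d["pixels"][150:290,180:330],None,fx=5,fy=4.2*5/4.2,interpolation=cv2.INTER_CUBIC)[:600])
```

```text
[ 0.53895549 -0.03128767  0.1081096 ] 21.45 [-0.62744731 -0.94817464 -0.01132843] 0.04259203483833495
[[-1.600e-03 -9.972e-01 -7.440e-02]
 [ 3.000e-04 -7.440e-02  9.972e-01]
 [-1.000e+00  1.600e-03  4.000e-04]]
[[249.88356188 212.2351568 ]] [[248.61770592 203.3592679 ]]
[213.03511135 219.34123563] (np.float64(7.0), np.float64(4.125)) [0.461  0.0027 0.056 ]
```

View pics/s11.png

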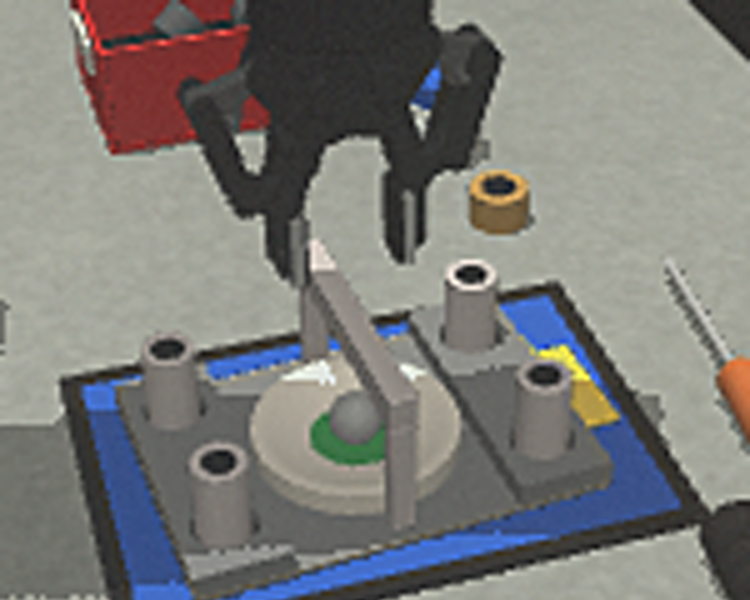

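>>> servo_tool(moves=[[0.4,-0.14,0,0,0],[0.8,0,0,0,0],[1,0,0,0,0],[1,0,0,0,0],[1,0,0,0,0],[0.7,0,0,0,0],[0.4,0,0,0,0],[0,0,0,0,0],[0,0,0,0,0.2],[0,0,0,0,0.35]])

```text
clock: 22.75
tcp_pos: [0.5414, -0.0314, 0.0567]
orientation: [-0.481, 0.518, -0.481, -0.518]
wrist_force: [-0.0, 0.5, 0.0]
finger_gap: 0.0276
```

Run:
```python
from feat import *
s=env.get_state(); print(s["tcp_pos"],s["clock"],s["wrist_force"],s["finger_gap"])
d=optics.read_camera("side")
cv2.imwrite("pics/s12.png",cv2.resize(d["pixels"][170:270,200:320],None,fx=6,fy=6,interpolation=cv2.INTER_CUBIC))
```

```text
[ 0.54136285 -0.03136967  0.05665714] 22.75 [-0.04209825  0.54502817  0.03903188] 0.02761567412688961
```

View pics/s12.png

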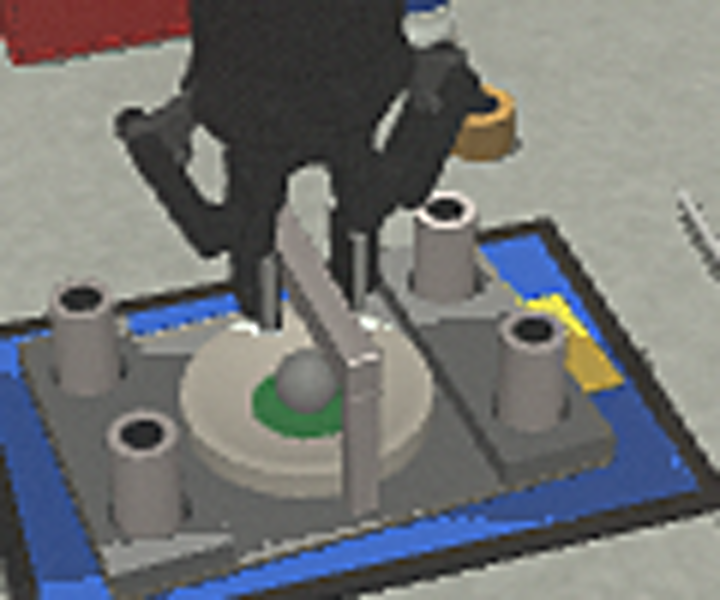

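Run:
```python
from feat import *
import pickle
d=pickle.load(open("d5.pkl","rb"))
c=np.array([.5412,-.0320]);y=np.radians(4.3);X=np.array([np.cos(y),np.sin(y)]);Y=np.array([-np.sin(y),np.cos(y)])
im=cv2.resize(d["pixels"][170:270,200:320],None,fx=6,fy=6,interpolation=cv2.INTER_CUBIC)
def q(p): 
    u=proj(d,p)[0]; return tuple(int(round(a)) for a in ((u[0]-200+.5)*6-.5,(u[1]-170+.5)*6-.5))
for z,col in ((.083,(0,0,255)),(.065,(0,255,255))):
    P=[np.r_[c+X*a+Y*b,z] for a,b in ((-.007,-.064),(.007,-.064),(.007,.064),(-.007,.064))]
    for i in range(4): cv2.line(im,q(P[i]),q(P[(i+1)%4]),col,1)
cv2.circle(im,q(np.r_[c,.083]),4,(0,255,0),1); cv2.circle(im,q(np.r_[c,.0217]),3,(255,0,255),1)
print(q(np.r_[c,.083]))
cv2.imwrite("pics/s13.png",im)
```

```text
(302, 257)
```

View pics/s13.png

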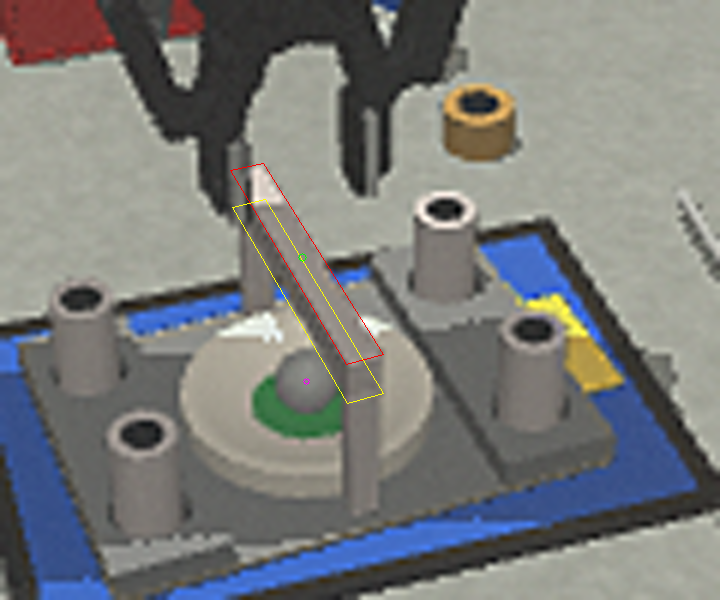

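The model outline overlays the bar well, and the pads stand symmetrically about its middle, at crop (268,290) and (358,270). I'll close on it gently.

>>> servo_tool(moves=[[0.15,0,0,0,0.4],[0,0,0,0,0.45],[0,0,0,0,0.5],[0,0,0,0,0.54],[0,0,0,0,0.58],[0,0,0,0,0.62],[0,0,0,0,0.66],[0,0,0,0,0.7],[0,0,0,0,0.75],[0,0,0,0,0.8]], grip_force=40)

```text
clock: 24.05
tcp_pos: [0.5407, -0.0313, 0.0548]
orientation: [0.481, -0.518, 0.481, 0.518]
wrist_force: [-2.9, -0.9, 4.2]
finger_gap: 0.0138
```

>>> servo_tool(moves=[[0,0,0,0,0.9],[0,0,0,0,1],[0,0,0,0,1],[0,0,0,0,1],[0,0,0,0,1],[0,0,0,0,1],[0,0,0,0,1],[0,0,0,0,1],[0,0,0,0,1],[0,0,0,0,1]], grip_force=90)

```text
clock: 25.3
tcp_pos: [0.5409, -0.0313, 0.0549]
orientation: [0.481, -0.518, 0.481, 0.518]
wrist_force: [-3.3, 0.1, 5.4]
finger_gap: 0.0129
```

Run:
```python
from feat import *
s=env.get_state(); print(s["tcp_pos"],s["clock"],s["wrist_force"],s["ft_torque"],s["finger_gap"]);print(toolR(s).round(4))
d=optics.read_camera("side")
for k,c in dict(nl=(213,219.3),nr=(224,242),c=(274.2,205),dd=(288.7,225)).items():
    v,sv=dark(d["pixels"],c,4.5); print(k,v,sv,ray(d,v,.056).round(4))
cv2.imwrite("pics/s14.png",cv2.resize(d["pixels"][170:270,200:320],None,fx=6,fy=6,interpolation=cv2.INTER_CUBIC))
```

```text
[ 0.54090725 -0.03130515  0.05494421] 25.3 [-3.2926993   0.13042763  5.3741661 ] [-0.01062529  0.66618123 -0.04041911] 0.012888673180534929
[[-2.000e-04 -9.972e-01 -7.430e-02]
 [ 0.000e+00 -7.430e-02  9.972e-01]
 [-1.000e+00  2.000e-04  1.000e-04]]
nl [213.25191374 219.27067774] (np.float64(6.75), np.float64(4.125)) [0.4615 0.0028 0.056 ]
nr [223.49662863 241.92527416] (np.float64(7.75), np.float64(4.75)) [ 0.4677 -0.0808  0.056 ]
c [273.98524224 204.38058561] (np.float64(6.25), np.float64(3.625)) [0.6154 0.0152 0.056 ]
dd [288.74334016 224.58589481] (np.float64(7.25), np.float64(4.125)) [ 0.6218 -0.0685  0.056 ]
```

View pics/s14.png

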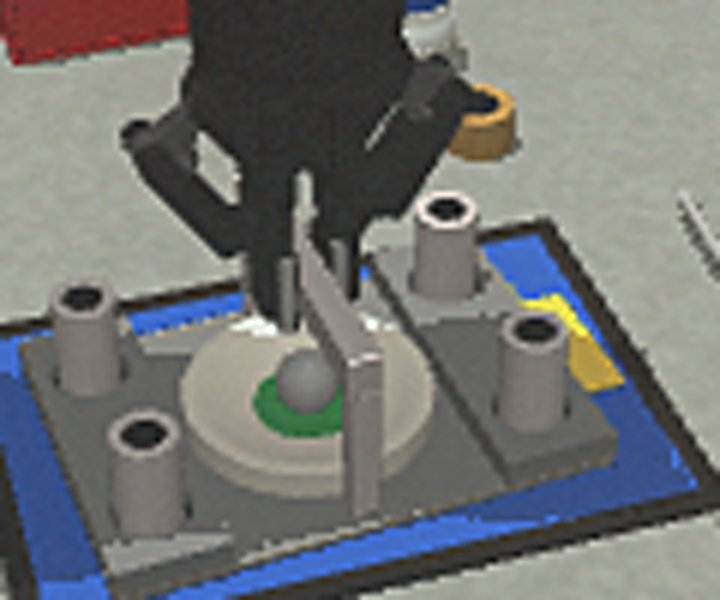

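The pads hold the bar (gap 12.9 mm) and the carrier moved under 1 mm. The ball is still on the green at crop (307,380), so I'll lift smoothly.

>>> servo_tool(moves=[[0,0.02,0,0,1],[0.05,0,0,0,1],[0.1,0,0,0,1],[0.15,0,0,0,1],[0.2,0,0,0,1],[0.3,0,0,0,1],[0,0,0,0,1],[0,0,0,0,1],[0,0,0,0,1],[0,0,0,0,1]])

```text
clock: 26.6
tcp_pos: [0.5411, -0.0314, 0.0548]
orientation: [-0.482, 0.52, -0.48, -0.517]
wrist_force: [-25.1, 2.9, 63.4]
finger_gap: 0.0125
```

I got the sign wrong: tool +x is down, so that pressed 8 mm into the mat (63 N on the wrist). I'll back it off slowly.

>>> servo_tool(moves=[[-0.1,0,0,0,1],[-0.1,0,0,0,1],[-0.1,0,0,0,1],[-0.1,0,0,0,1],[-0.1,0,0,0,1],[-0.1,0,0,0,1],[-0.1,0,0,0,1],[-0.1,0,0,0,1],[0,0,0,0,1],[0,0,0,0,1]])

```text
clock: 27.85
tcp_pos: [0.5409, -0.0313, 0.055]
orientation: [-0.481, 0.518, -0.481, -0.518]
wrist_force: [-4.2, 0.4, 5.6]
finger_gap: 0.0126
```

Run:
```python
from feat import *
s=env.get_state(); print(s["tcp_pos"],s["clock"],s["wrist_force"],s["ft_torque"],s["finger_gap"]);print(toolR(s).round(4))
d=optics.read_camera("side")
for k,c in dict(nl=(213,219.3),nr=(224,242),c=(274.2,205),dd=(288.7,225)).items():
    v,sv=dark(d["pixels"],c,4.5); print(k,v,sv,ray(d,v,.056).round(4))
cv2.imwrite("pics/s15.png",cv2.resize(d["pixels"][170:270,200:320],None,fx=6,fy=6,interpolation=cv2.INTER_CUBIC))
```

```text
[ 0.54093505 -0.03132853  0.05496612] 27.85 [-4.16724877  0.40238564  5.64066652] [ 0.01489292  0.71258248 -0.01104334] 0.01260997222063215
[[ 2.000e-04 -9.972e-01 -7.440e-02]
 [ 1.000e-04 -7.440e-02  9.972e-01]
 [-1.000e+00 -2.000e-04  1.000e-04]]
nl [213.24561982 219.27679917] (np.float64(6.75), np.float64(4.0)) [0.4615 0.0027 0.056 ]
nr [223.50208086 241.9242717 ] (np.float64(7.625), np.float64(4.625)) [ 0.4677 -0.0808  0.056 ]
c [273.98191565 204.38519086] (np.float64(6.25), np.float64(3.625)) [0.6154 0.0152 0.056 ]
dd [288.74118204 224.57695286] (np.float64(7.125), np.float64(4.125)) [ 0.6218 -0.0685  0.056 ]
```

View pics/s15.png

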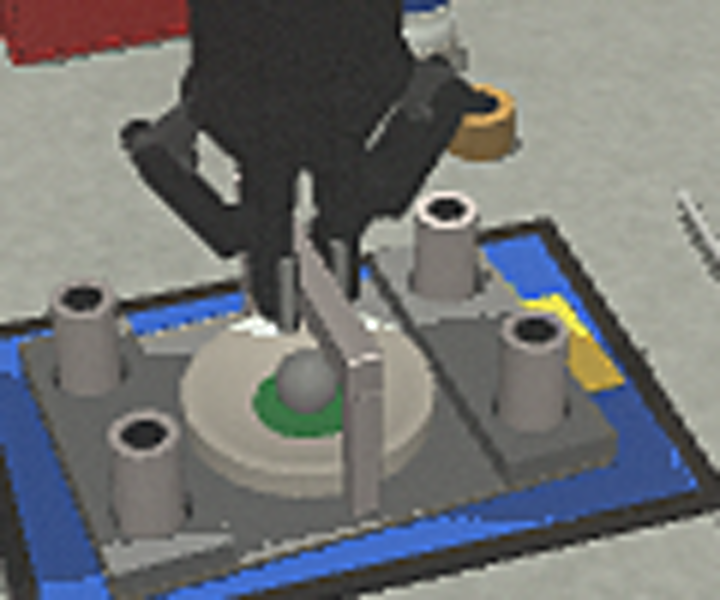

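Nothing moved or slipped, the ball is centred at crop (307,380), and the forces are back to what they were. Now I'll lift, with negative x.

>>> servo_tool(moves=[[-0.05,0,0,0,1],[-0.05,0,0,0,1],[-0.05,0,0,0,1],[-0.05,0,0,0,1],[-0.1,0,0,0,1],[-0.1,0,0,0,1],[-0.15,0,0,0,1],[-0.15,0,0,0,1],[-0.1,0,0,0,1],[-0.05,0,0,0,1]])

```text
clock: 29.15
tcp_pos: [0.5409, -0.0314, 0.0634]
orientation: [-0.481, 0.518, -0.481, -0.518]
wrist_force: [-0.0, -0.8, -5.9]
finger_gap: 0.0129
```

Run:
```python
from feat import *
s=env.get_state(); print(s["tcp_pos"],s["clock"],s["wrist_force"],s["ft_torque"],s["finger_gap"]);print(toolR(s).round(4))
d=optics.read_camera("side")
cv2.imwrite("pics/s16.png",cv2.resize(d["pixels"][160:270,190:320],None,fx=5.4,fy=5.4,interpolation=cv2.INTER_CUBIC))
```

```text
[ 0.54094812 -0.0313591   0.06344726] 29.15 [-3.24072279e-03 -8.39308854e-01 -5.86159193e+00] [-0.05899925 -0.01305275 -0.01725261] 0.012892430548422235
[[ 3.000e-04 -9.972e-01 -7.440e-02]
 [ 0.000e+00 -7.440e-02  9.972e-01]
 [-1.000e+00 -3.000e-04  0.000e+00]]
```

View pics/s16.png

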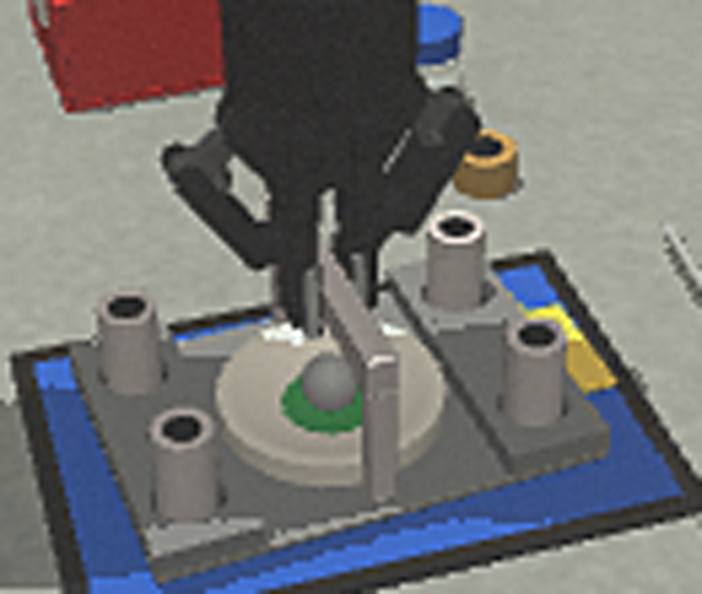

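It hangs level 8 mm up, with -5.9 N at the wrist (the carrier's weight) and the ball centred at crop (328,380). I'll continue up.

>>> servo_tool(moves=[[-0.1,0,0,0,1],[-0.2,0,0,0,1],[-0.3,0,0,0,1],[-0.4,0,0,0,1],[-0.5,0,0,0,1],[-0.6,0,0,0,1],[-0.7,0,0,0,1],[-0.7,0,0,0,1],[-0.7,0,0,0,1],[-0.7,0,0,0,1]])

```text
clock: 30.45
tcp_pos: [0.5408, -0.0313, 0.1128]
orientation: [-0.481, 0.518, -0.481, -0.518]
wrist_force: [0.3, 0.4, -5.9]
finger_gap: 0.0128
```

>>> servo_tool(moves=[[-0.7,0,0,0,1],[-0.7,0,0,0,1],[-0.7,0,0,0,1],[-0.6,0,0,0,1],[-0.5,0,0,0,1],[-0.4,0,0,0,1],[-0.3,0,0,0,1],[-0.2,0,0,0,1],[-0.1,0,0,0,1],[0,0,0,0,1]])

```text
clock: 31.7
tcp_pos: [0.5408, -0.0314, 0.1542]
orientation: [0.481, -0.518, 0.481, 0.518]
wrist_force: [0.2, -0.5, -7.1]
finger_gap: 0.0126
```

Run:
```python
from feat import *
s=env.get_state(); print(s["tcp_pos"],s["clock"],s["wrist_force"],s["joint_pos"],s["finger_gap"]);print(toolR(s).round(4))
d=optics.read_camera("side")
cv2.imwrite("pics/s17.png",cv2.resize(d["pixels"][120:270,180:320],None,fx=4,fy=4,interpolation=cv2.INTER_CUBIC))
```

```text
[ 0.54083513 -0.03135686  0.15424724] 31.7 [ 0.22009531 -0.45365654 -7.12494292] [-2.06169419e-01  2.84538720e-01 -1.85509421e-01  1.10079621e+00
  7.53694844e-05 -1.85136367e+00] 0.012613472281907456
[[-0.000e+00 -9.972e-01 -7.430e-02]
 [ 1.000e-04 -7.430e-02  9.972e-01]
 [-1.000e+00  0.000e+00  1.000e-04]]
```

View pics/s17.png

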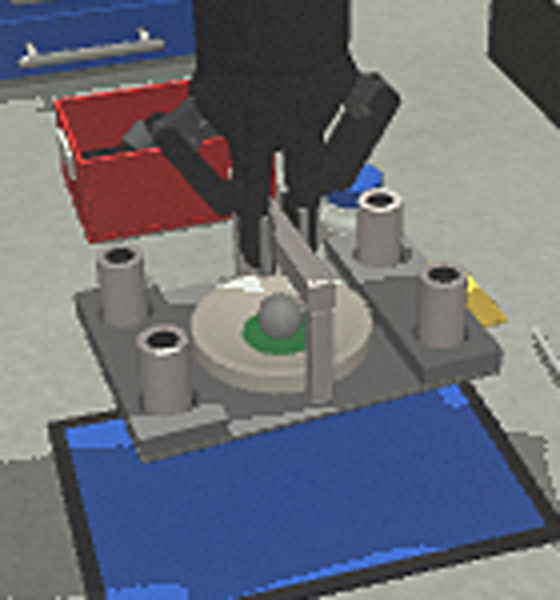

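Run:
```python
from feat import *
import pickle
t,d=pickle.load(open("td.pkl","rb"))
h=cv2.cvtColor(t["pixels"],cv2.COLOR_BGR2HSV)
m=cv2.inRange(h,(50,120,40),(75,255,255)); m[:,:370]=0
c=max(cv2.findContours(m,0,2)[0],key=cv2.contourArea); r=cv2.minAreaRect(c); print(r)
b=cv2.boxPoints(r); P=np.array([ray(t,q,.07)[:2] for q in b]); print(P.round(3),P.mean(0))
m=cv2.inRange(h,(100,120,60),(125,255,255)); m[:,:240]=0;m[:,325:]=0;m[:165]=0;m[275:]=0
m=cv2.morphologyEx(m,3,np.ones((3,3)))
pts=cv2.findNonZero(m); r=cv2.minAreaRect(pts);b=cv2.boxPoints(r); P=np.array([ray(t,q,.003)[:2] for q in b]); print(r,P.round(3),P.mean(0))
```

```text
((415.7623596191406, 216.62374877929688), (58.70719528198242, 49.751861572265625), 84.2894058227539)
[[ 0.616 -0.313]
 [ 0.63  -0.444]
 [ 0.477 -0.446]
 [ 0.463 -0.319]] [ 0.54643592 -0.3803559 ]
((280.0, 219.5), (91.0, 64.0), 90.0) [[ 0.674  0.059]
 [ 0.675 -0.122]
 [ 0.421 -0.117]
 [ 0.42   0.056]] [ 0.54739776 -0.0309906 ]
```

The green bin's centre is at about (0.546, -0.385) and the mat's at about (0.547, -0.031). The tab must therefore turn about 93.5 degrees clockwise, i.e. +1.632 rad about tool x, which I'll do with a slow ramp.

>>> servo_tool(moves=[[0,0,0,0.01,1],[0,0,0,0.02,1],[0,0,0,0.03,1],[0,0,0,0.04,1],[0,0,0,0.05,1],[0,0,0,0.06,1],[0,0,0,0.07,1],[0,0,0,0.08,1],[0,0,0,0.08,1],[0,0,0,0.08,1]])

```text
clock: 33.0
tcp_pos: [0.5409, -0.0314, 0.1543]
orientation: [0.599, -0.376, 0.599, 0.376]
wrist_force: [0.5, -1.0, -6.2]
finger_gap: 0.0126
```

>>> servo_tool(moves=[[0,0,0,0.08,1],[0,0,0,0.08,1],[0,0,0,0.08,1],[0,0,0,0.08,1],[0,0,0,0.08,1],[0,0,0,0.08,1],[0,0,0,0.08,1],[0,0,0,0.08,1],[0,0,0,0.08,1],[0,0,0,0.08,1]])

```text
clock: 34.25
tcp_pos: [0.5409, -0.0313, 0.1543]
orientation: [0.698, -0.113, 0.698, 0.113]
wrist_force: [-0.8, 0.2, -7.5]
finger_gap: 0.0126
```

>>> servo_tool(moves=[[0,0,0,0.07,1],[0,0,0,0.06,1],[0,0,0,0.06,1],[0,0,0,0.05,1],[0,0,0,0.04,1],[0,0,0,0.02,1],[0,0,0,0.012,1],[0,0,0,0,1],[0,0,0,0,1],[0,0,0,0,1]])

```text
clock: 35.5
tcp_pos: [0.5409, -0.0313, 0.1543]
orientation: [0.707, -0.005, 0.707, 0.005]
wrist_force: [0.5, 0.3, -7.3]
finger_gap: 0.012
```

Run:
```python
from feat import *
s=env.get_state(); print(s["tcp_pos"],s["clock"],s["wrist_force"],s["joint_pos"],s["qvel"].round(4),s["finger_gap"]);R_=toolR(s);print(R_.round(4))
d=optics.read_camera("side");t=optics.read_camera("top")
X=-R_[:2,1]; c=np.array([.541,-.031]); g=np.array([.546,-.385])-c; print("bin in carrier x,y",g@X, g@np.array([-X[1],X[0]]))
cv2.imwrite("pics/s18.png",cv2.resize(d["pixels"][120:270,180:320],None,fx=4,fy=4,interpolation=cv2.INTER_CUBIC))
cv2.imwrite("pics/t18.png",cv2.resize(t["pixels"][140:290,190:450],None,fx=3,fy=3,interpolation=cv2.INTER_CUBIC))
```

```text
[ 0.54088443 -0.03134209  0.15428881] 35.5 [ 0.53623106  0.31925549 -7.26958541] [-2.06133612e-01  2.84524196e-01 -1.85422828e-01  1.10080293e+00
  9.32412015e-05 -2.19458896e-01] [-0.001   0.0022 -0.0009  0.0013  0.0001 -0.0007] 0.011962906422053388
[[ 1.000e-04 -1.330e-02  9.999e-01]
 [ 1.000e-04  9.999e-01  1.330e-02]
 [-1.000e+00  1.000e-04  1.000e-04]]
bin in carrier x,y 0.35403519507077463 0.00028254319880386926
```

View pics/s18.png

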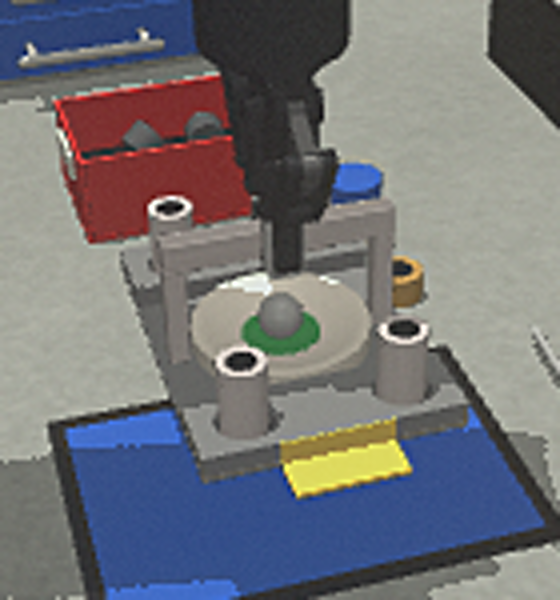

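View pics/t18.png

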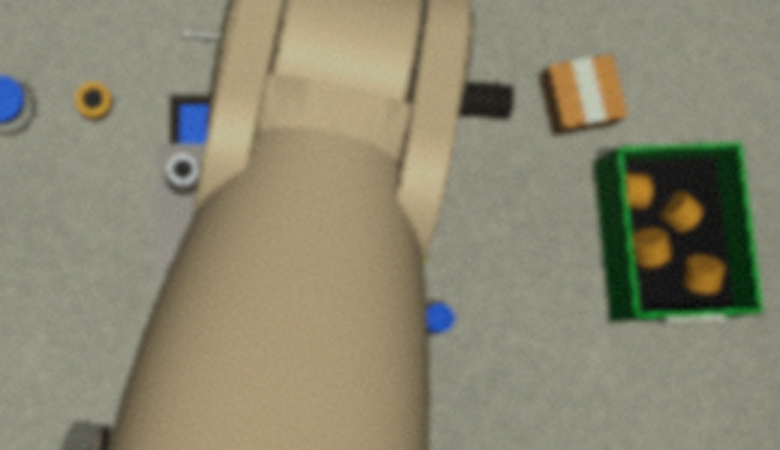

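The side view shows the carrier level and the tab pointing at the green bin, with the ball on the green at crop (281,315). The fourth sleeve is hidden behind the gripper. I'll let it settle one call, check again and hand in.

>>> servo_tool(moves=[[0,0,0,0,1],[0,0,0,0,1],[0,0,0,0,1],[0,0,0,0,1],[0,0,0,0,1],[0,0,0,0,1],[0,0,0,0,1],[0,0,0,0,1],[0,0,0,0,1],[0,0,0,0,1]])

```text
clock: 36.85
tcp_pos: [0.5409, -0.0313, 0.1543]
orientation: [0.707, -0.005, 0.707, 0.005]
wrist_force: [-0.4, 0.1, -7.9]
finger_gap: 0.0124
```

Run:
```python
from feat import *
s=env.get_state(); print(s["tcp_pos"],s["clock"],s["wrist_force"],s["finger_gap"])
d=optics.read_camera("side")
a=cv2.imread("pics/s18.png"); b=cv2.resize(d["pixels"][120:270,180:320],None,fx=4,fy=4,interpolation=cv2.INTER_CUBIC)
print("diff",cv2.absdiff(a,b).mean(), cv2.absdiff(a,b)[280:350,240:320].mean())
print(order.hand_in())
```

```text
[ 0.54086637 -0.03134069  0.15429273] 36.85 [-0.3668558   0.07576869 -7.88457494] 0.012432063713072806
diff 1.5051696428571428 1.4157142857142857
the job is handed in; nothing more can be done
None
```

I stood both loose sleeves in the empty pockets, sleeve_a near-left and sleeve_b near-right. Then I lifted the carrier about 10 cm by its bar, turned it about 93.5° clockwise so the tab points at the green bin, and handed in at 36.9 s while still holding it. Handing in gave no verdict.

**Last checks**
- **Position:** by the arm's readings, the carrier's underside is about 102 mm up and level, still to within the readings. It is about 6 mm from over the mat's middle.
- **Aim:** the tab points within about 1 mm of the bin's middle as I measured it, and the bin is 354 mm from the carrier's centre.
- **Ball:** it showed in the middle of the green in every picture of it. The last two pictures, 1.3 s apart, match.
- **Sleeves:** all four were seen seated before the turn. After it, three are visible; sleeve_a is hidden behind the gripper, so I could not recheck it.

**What went wrong or disagreed**
- **Wrong-way push:** on my first lift I had the sign reversed and pressed the carrier into its mat. The wrist force reached 63 N, below the 120 N limit. I backed off at once, and the pictures showed nothing moved or slipped.
- **Camera offset:** the two cameras disagreed by about 1.5 to 3 mm in y. I placed the sleeves by relative moves in one camera's frame so that this did not matter.
- **Bystanders:** I did not re-measure them. The last pictures showed no sign of a touch.

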